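# Fit the stop plate and clamp the cheese on the cutting board

### The arm

A 6-joint arm with a two-finger parallel gripper is mounted at the origin on the work surface. World frame = base frame: x ahead of the robot, y to its left, z up, the work surface at z = 0. Lengths are in mm, angles in rad, forces in N, time in s.
With the tool pointing down it reaches from about 275 to 975 mm from the base axis. Payload 8.4 kg.
Tool frame: the origin (TCP) lies between the finger pads; the fingertips stand 17 mm ahead of it and the grasp point (between the pads) lies 2 mm behind it (arm.tcp_to_tips is the distance from the TCP to the fingertips, in mm); z points along the fingers, y is the line along which they close (so a half turn about z gives the same grasp; the last joint's range is limited). The gripper opens to 92 mm and grips with 3 to 60 N. Pads are 20 mm wide; open, the fingers measure 128 mm over their backs; the gripper's body (75 mm by 189 mm) begins 69 mm behind the grasp point.
Start: joints at [1.301, 0.353, 1.633, -0, 1.155, -0.002], TCP at [165.38, 602.725, 202.683] pointing down, gripper open.
Joint ranges: [-2.63, 2.63], [-0.92, 2.1], [0.06, 2.66], [-1.3, 4.44], [0, 2.69], [-3.02, 3.02]. Speed limits (rad/s): [2.22, 2.22, 2.79, 3.14, 3.14, 3.14].

### API

Orientations are given as a rotation vector (axis times angle).
In Python, from workcell import arm, viewer, job, models gives the robot as it stands.
- The arm moves only by the tool carry_out, never from a script. Its argument "commands" is a list of rows, each a list of 5 numbers: the shift along the tool's x, y, z in mm, then the turn about the tool's z in rad, then the opening in per cent of the stroke, from 0 (shut) to 100 (fully open). A call has 1 to 5 rows; each row shifts and turns the commanded pose from where the row before left it, along the tool's axes as they then stand; what a row does not reach is not made up. A row lasts 1/10 s, in which the tool goes at most 50 mm and 8.59 degrees, less where a joint would pass 70% of its speed; a pose out of reach is approached as far as the arm can. A call with a gripper value outside its range is refused whole. The fingers move at their own pace and stop on an object; "newtons" is the grip in N (left out, the last holds). Time passes only in rows, so rows that do not move let the fingers close. It gives the time, the measured TCP pose, the force, the opening and the grip force at its end, in the units of the state.
- arm.observe(): the state, without advancing time (a new reading comes with each control period).
- viewer.capture(name): name is "side" or "top"; returns a dict with "color" (420x560x3 uint8, blue, green, red), "z_map" (420x560 float32, mm along the optical axis (not along the pixel's ray), 0 where there is no reading), "camera_matrix" (3x3 intrinsics, pixels), "eye" and "rotation" of the camera in the world. Camera axes: x right, y down, z forward; pixel columns grow to the right and rows downward; lengths in mm; the calibration is good to about 2 mm. A picture is of the moment at which its call begins.
- job.hand_in(): hands the job in; it is judged then, once.
Trained networks look in a picture, given as the dict that the camera call returned (one of the last four; its "shot" number tells which), for a name from the list of things; names that differ only in an ending like _2 or _b are one class to them, and where a whole thing is asked for, a point or a joint stands for the part that bears it (a point fixed in the world has none). Each returns a list of dicts, best first, with "confidence" (0 to 1); they miss things now and then, are a little off and sometimes report something else, mostly with a low value. They report only what shows in the picture. A call takes as long as a camera call. They do not tell look-alikes from the thing itself.
- models.spot_in(picture, query): "point" ([x, y, z] in mm, in world coordinates, good to about 4 mm: the middle of the surface that is visible of it).
The state is a dict: "t": time; "joint_positions": joint angles; "dq": joint speeds; "joint_torque": joint torques, N m; "position": TCP position; "tool_rot": TCP orientation; "ft_force": force on the tool from outside, world axes, zero at the start; "wrist_torque": the same for the moment, N m; "grip_width": opening from 0.0 (shut) to 1.0 (fully open); "gripper_force": force on a finger pad.
Only numpy, scipy, OpenCV 4.12 (cv2) and the standard library are available. Lean on these libraries where they do the work, as an engineer would, in place of code of your own. Each camera call takes 0.05 s, during which the arm holds its last target. There are 200 camera calls.

### The job

At the cheese counter, lift the steel stop plate out of its wooden rack and slide it edgewise, fully down, into the slot of the white cutting board. Then pump the orange trigger of the board's ratchet clamp towards its black handle (moving jaw and cheese only with the trigger) until the red pad holds the cheese against the plate with its spring pushed in about half-way, never fully home so that the cheese is not crushed. Finish while still holding the trigger back; leave the jar, the spatula and the cheese wedge alone.

Things in the scene. Friction and masses are not known exactly. Their poses are not given: they have to be found in the camera images.
- board: White cutting board, 360 (x) x 160 (y) x 40 (z) mm, fixed. Origin: centre of its underside. On it stands the clamp, working along board +x on the line y = 0: from -x to +x black handle, orange trigger, blue jaw (50 mm wide, top at z 92 mm) with red pad, cheese, slot. Blue side plates carry it: x -143 to -53 mm, 52 mm across y, top at z 118 mm.
- slot (a point): Centre of the slot's mouth, in the board's top face (board x +130 mm, z 40 mm). The slot is 8 mm wide along board x, 95 mm long along board y and 30 mm deep.
- handle (a point): Point in the fixed black handle post, 157 mm above the counter; the post is 16 mm thick along board x (this point at its middle), 40 mm wide and reaches up to 180 mm above the counter.
- trigger_grip (a point): Centre of the orange trigger bar: round, 16 mm thick, 50 mm long along board y. At rest 155 mm above the counter and 47 mm (board x) in front of the handle point, 63 mm over both backs; fully back it is 17 mm nearer the handle (46 mm over both). Squeeze it to the handle, or push it back with shut fingers from its +x side. Takes up to about 17 N.
- trigger (a joint): Trigger angle, rad: 0 released (leans to +x), 0.335 fully back at its stop. Hinge 105 mm above the counter at board x -90 mm, bar 52 mm above it. A spring returns it: let it go fully forward before the next stroke. After up to 5 mm of idle ratchet travel the jaw follows at about 37 mm per rad.
- jaw (a joint): Travel of the blue jaw along board +x, m. Each full stroke of the trigger moves it 10 mm (two teeth of 5 mm; the first stroke may give a little less or more); it stays put when the trigger returns. 0 to 0.085.
- pad (a joint): How far the red pad is pushed back into the jaw on its spring, m: 0 free, 0.020 fully home. The spring pushes with 3 N as soon as it yields and 0.3 N more per mm, so it yields only once the cheese bears against the plate. About half-way means near 0.010.
- pad_face (a point): Centre of the red pad's front face (44 mm wide, 36 mm high), 67 mm above the counter; it faces board +x. Steel stem behind it, 19 mm showing when free.
- cheese_mid (a point): Centre of the loose cheese block: 60 (board x) x 70 x 50 (z) mm, about 0.22 kg, yellow with brown rind on top, standing on the board between pad and slot. The clamp pushes it against the plate by itself.
- rack: Fixed wooden rack block, 70 (x) x 140 (y) x 35 (z) mm, origin at the centre of its underside; its slot (7 x 100 mm, 25 mm deep, along rack y) holds the plate at the start, where it may lean a little (up to 0.1 rad).
- plate_grip (a point): Centre of the stop plate's dark wooden grip: 18 (x, across the plate) x 60 (y) x 30 (z) mm. The steel plate below is 5 mm thick (x), 90 mm wide (y); its lower edge, tapered to 3 mm over the last 8 mm, lies 115 mm below this point. Either way round fits. This point is 125 mm above the counter at the start and again when fully in the board's slot. 0.25 kg.
- jar: Bystander: amber jar, 64 mm across, 85 mm high, origin at the centre of its underside.
- spatula: Bystander: green spatula lying flat, 260 mm long along its x, origin at the centre of its underside.
- wedge: Bystander: wedge of orange cheese, 80 (x) x 60 x 45 (z) mm, origin at its underside.
Things that resemble listed ones, but are neither listed nor needed, are in the scene too. Leave any blue or turquoise look-alike of the part that bears cheese_mid alone. Leave any green or purple look-alike of the part that bears plate_grip alone.

How it is judged (in metres and radians):
On the way, in this order (a step that is already met when the one before it is completed fails the run):
1. the stop plate stands fully down in the board's slot, let go (horizontal distance between plate_grip and slot below 0.016 m and height (world z) of plate_grip below 0.129 m and angle between the y axis of plate_grip and the y axis of board, either way round below 0.1 rad and contact force between the fingers and plate below 0.3 N), for 0.2 s.
2. the pad presses the cheese against the plate (value of joint pad above 0.002 m and contact force between cheese and plate above 1 N), for 0.2 s.
At the end, for the whole second after the job is handed in: Plate fully down in the slot (within 4 mm); cheese at rest, flat, pressed between pad and plate (over 1.5 N each); pad pushed in 3 to 17 mm of its 20 mm; fingers still hold the trigger back (over 0.04 rad, over 1 N) (horizontal distance between plate_grip and slot below 0.02 m and height (world z) of plate_grip below 0.129 m and angle between the y axis of plate_grip and the y axis of board, either way round below 0.1 rad and contact force between cheese and plate above 1.5 N and contact force between cheese and pad above 1.5 N and value of joint pad between 0.003 and 0.017 m and angle between cheese_mid's own z axis and vertical below 0.15 rad and linear speed of cheese below 0.01 m/s and value of joint trigger above 0.04 rad and contact force between the fingers and trigger above 1 N); the arm keeps its last pose, push and grip.
It fails at once if the cheese is crushed: the pad is pushed (almost) fully home, over 18.5 mm (value of joint pad above 0.0185 m).
It fails at once if the robot pushes the jaw, the pad or the cheese itself (over 3 N) (contact force between any of the arm, the fingers and jaw above 3 N or contact force between any of the fingers, the arm and cheese above 3 N).
It fails at once if a bystander is moved by more than 20 mm (distance of any of jar, spatula, wedge from where it was at the start of the episode above 0.02 m).
It also fails if it takes over 72 s, if anything falls off the work surface, if the arm or the gripper's body presses on something with over 40 N, if the wrist force passes 120 N, or if a joint passes its speed limit or range.

## Working session

There is one attempt and no reset: what is moved stays moved. The work goes in short steps, Python scripts to look and compute and a tool call to move; the robot and the scene stay as the last step left them, time stands still between calls to the robot, and variables do not carry over. Pictures are saved under pics/ and viewed, at most 10 in all, crops included, and the job is handed in when it is done.

Besides the shell and the picture viewer there is one more tool, called after "Emit:" by a JSON object that holds its "api" and its "payload", one argument or row to a line. carry_out: Moves the arm, as the interface text tells. Its arguments: {"type":"object","properties":{"commands":{"type":"array"},"newtons":{"type":"number"}},"required":["commands"]}

```bash
mkdir -p pics; cat > h.py <<'E'
import numpy as np, cv2
from workcell import arm, viewer, job, models
def proj(p,P):
    c=np.array(p['rotation']).T@(np.array(P,float)-np.array(p['eye'])); K=np.array(p['camera_matrix']); u=K@c; return u[:2]/u[2]
def cloud(p):
    z=p['z_map']; K=np.array(p['camera_matrix']); v,u=np.mgrid[:z.shape[0],:z.shape[1]]
    c=np.stack([(u-K[0,2])/K[0,0]*z,(v-K[1,2])/K[1,1]*z,z],-1)
    return c@np.array(p['rotation']).T+np.array(p['eye'])
E
python3 - <<'E'
from h import *
print(arm.observe())
ims=[]
for n in ("top","side"):
    p=viewer.capture(n); cv2.imwrite(f'pics/{n}0.png',p['color']); print(n,p['eye'],np.round(p['rotation'],3).tolist(),p['camera_matrix'])
    for q in ("plate_grip","rack","board","slot","handle","trigger_grip","pad_face","cheese_mid","jar","spatula","wedge"):
        for d in models.spot_in(p,q)[:3]: print(q,np.round(d['point']),round(d['confidence'],2),np.round(proj(p,d['point'])))
E
```

```text
{'t': 0.0, 'joint_positions': array([ 1.30060820e+00,  3.53667829e-01,  1.63409618e+00, -1.25056149e-06,
        1.15519271e+00, -2.43356561e-03]), 'dq': array([-0.00060882, -0.00049469, -0.00091122,  0.00033028,  0.0007431 ,
       -0.00106611]), 'joint_torque': array([-2.56698753e-03, -5.93847048e+01, -3.34221983e+01,  6.95936359e-02,
        2.30882771e-02, -6.08749292e-05]), 'position': array([165.24367592, 602.25046746, 201.96765047]), 'tool_rot': array([-4.19307163e-01, -3.11329791e+00,  2.12291689e-03]), 'ft_force': array([ 0.18001236, -0.19358121, -0.32197033]), 'wrist_torque': array([ 0.02707652, -0.017552  , -0.0001477 ]), 'gripper_force': 0.0, 'grip_width': 0.9992435598072111}
top [ 292.32252797  -50.17673039 1753.59450407] [-2.15, 2.144, -0.185] [[515.94605538   0.         290.12603948]
 [  0.         515.94605538 213.12730705]
 [  0.           0.           1.        ]]Traceback (most recent call last):
  File "<stdin>", line 7, in <module>
  File "h.py", line 4, in proj
    c=np.array(p['rotation']).T@(np.array(P,float)-np.array(p['eye'])); K=np.array(p['camera_matrix']); u=K@c; return u[:2]/u[2]
                                                                                                          ~^~
ValueError: matmul: Input operand 1 does not have enough dimensions (has 0, gufunc core with signature (n?,k),(k,m?)->(n?,m?) requires 1)
```

Rotation is a rotation vector.

```bash
sed -i "s/np.array(p\['rotation'\])/cv2.Rodrigues(np.array(p['rotation']))[0]/" h.py
python3 - <<'E'
from h import *
for n in ("top","side"):
    p=viewer.capture(n); cv2.imwrite(f'pics/{n}0.png',p['color']); print(n,p['eye'],np.round(p['rotation'],3).tolist())
    for q in ("plate_grip","rack","board","slot","handle","trigger_grip","pad_face","cheese_mid","jar","spatula","wedge"):
        for d in models.spot_in(p,q)[:3]: print(q,np.round(d['point']),round(d['confidence'],2),np.round(proj(p,d['point'])))
E
```

```text
top [ 292.32252797  -50.17673039 1753.59450407] [-2.15, 2.144, -0.185]
plate_grip [ 684. -287.  102.] 0.84 [354. 174.]
plate_grip [ 638. -419.  101.] 0.62 [395. 188.]
rack [538. 142. 160.] 0.67 [221. 215.]
rack [ 520. -293.   37.] 0.66 [354. 226.]
board [518.  84.  44.] 0.89 [242. 226.]
board [537. 137. 161.] 0.57 [222. 215.]
slot [518.  83.  37.] 0.81 [242. 226.]
handle [537. 178. 118.] 0.87 [211. 217.]
trigger_grip [538. 179. 118.] 0.73 [210. 217.]
trigger_grip [539. 144. 162.] 0.64 [220. 214.]
trigger_grip [528.  87.  70.] 0.41 [241. 222.]
pad_face [515.  82.  36.] 0.64 [243. 227.]
pad_face [ 524. -301.  122.] 0.45 [361. 221.]
pad_face [520.  45.  80.] 0.4 [253. 224.]
cheese_mid [719. 166.  49.] 0.94 [218. 167.]
cheese_mid [505. -13.  86.] 0.77 [271. 228.]
cheese_mid [ 321. -159.   48.] 0.63 [315. 286.]
jar [578. 392.  82.] 0.96 [147. 206.]
spatula [782. -18.  -2.] 0.67 [273. 153.]
wedge [ 443. -486.   45.] 0.55 [413. 249.]
side [441.47691561 862.91702587 869.17047143] [-0.116, 2.774, -1.339]
plate_grip [ 637. -402.   83.] 0.8 [254. 156.]
plate_grip [ 523. -302.   83.] 0.56 [285. 174.]
plate_grip [ 690. -286.   68.] 0.56 [234. 179.]
rack [ 520. -279.   32.] 0.79 [286. 191.]
board [539. 194. 120.] 0.41 [264. 281.]
slot [524. 169.  40.] 0.85 [272. 296.]
slot [504.   2.  90.] 0.6 [285. 235.]
handle [541. 191. 119.] 0.57 [263. 280.]
trigger_grip [535. 148. 162.] 0.65 [267. 254.]
pad_face [518.  53.  78.] 0.49 [278. 252.]
pad_face [524. 165.  41.] 0.27 [272. 294.]
cheese_mid [504.   4.  92.] 0.94 [285. 235.]
cheese_mid [713. 183.  51.] 0.87 [194. 292.]
cheese_mid [ 326. -137.   48.] 0.67 [348. 217.]
jar [580. 419.  71.] 0.85 [231. 382.]
jar [504.   4.  92.] 0.71 [284. 235.]
spatula [780. -11.   5.] 0.84 [189. 250.]
spatula [ 449. -477.   30.] 0.2 [309. 160.]
wedge [ 447. -479.   28.] 0.92 [310. 160.]
```

View pics/top0.png

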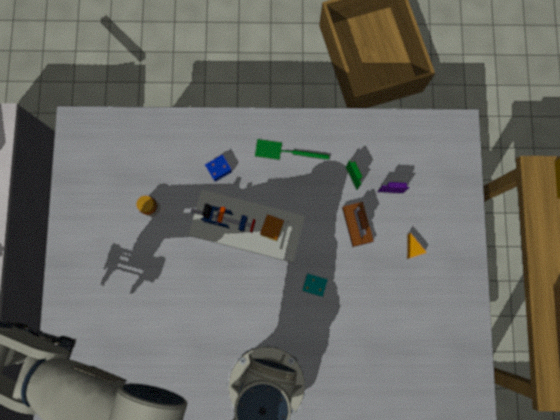

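View pics/side0.png

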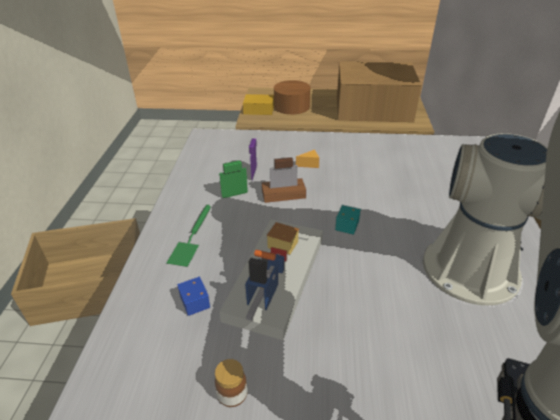

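Top image: the plate look-alikes are green at (354,174) and purple at (395,188). The steel one with the brown grip, in the rack, is at (360,221) and is the one meant. The cheese look-alikes are blue at (218,167) and turquoise at (315,285). The yellow/brown one on the board at (271,228) is real. Next I measure the poses and take a crop.

```bash
python3 - <<'E'
from h import *
C=[];
for n in ("top","side"):
    p=viewer.capture(n); c=cloud(p); hsv=cv2.cvtColor(p['color'],cv2.COLOR_BGR2HSV)
    def sel(cx,cy,r,z0,z1,name,rect=True):
        m=(np.hypot(c[...,0]-cx,c[...,1]-cy)<r)&(c[...,2]>z0)&(c[...,2]<z1)&(p['z_map']>0)
        P=c[m]
        if len(P)<5: print(n,name,len(P)); return
        R=cv2.minAreaRect(P[:,:2].astype(np.float32))
        print(n,name,len(P),'med',np.round(np.median(P,0),1),'rect',np.round(R[0],1),np.round(R[1],1),round(R[2],1),'zmax',round(P[:,2].max(),1))
        print('   by z', )
    sel(518,84,210,32,46,'boardtop')
    sel(520,-293,90,30,40,'racktop')
    sel(520,-293,90,42,105,'plate')
    sel(520,-293,90,112,150,'grip')
    sel(535,160,90,140,200,'handle+trig')
    sel(505,0,60,80,100,'cheesetop')
    if n=='side': s=p
    else: t=p
a=cv2.resize(t['color'][185:275,180:390],(800,343),interpolation=cv2.INTER_CUBIC)
b=cv2.resize(s['color'][145:335,215:345],None,fx=3,fy=3,interpolation=cv2.INTER_CUBIC)[:,:]
b=cv2.resize(b,(390,570))
cv2.imwrite('pics/crop1.png',b); cv2.imwrite('pics/crop2.png',a)
E
```

```text
top boardtop 3530 med [511.5  63.3  40. ] rect [567.9  56.4] [360.9 257.7] 75.7 zmax 46.0
   by z
top racktop 494 med [ 524.2 -297.7   35.3] rect [ 528.9 -306.2] [140.2  72.4] 13.7 zmax 40.0
   by z
top plate 104 med [ 524.6 -303.5   53.7] rect [ 527.6 -301.9] [135.3  68.5] 9.9 zmax 99.6
   by z
top grip 133 med [ 526.3 -304.6  138.6] rect [ 525.4 -306.3] [77.7 18.4] 15.0 zmax 147.6
   by z
top handle+trig 173 med [544.8 175.9 164.6] rect [544.4 163.4] [62.6 48.9] 76.6 zmax 188.1
   by z
top cheesetop 425 med [509.4 -14.   90.1] rect [515.8   0.6] [97.5 71.3] 70.7 zmax 99.9
   by z
side boardtop 3988 med [503.  140.4  39.6] rect [547.5  63.4] [366.  217.5] 75.2 zmax 45.9
   by z
side racktop 411 med [ 530.2 -291.2   34.7] rect [ 529.3 -302.8] [140.4  75.7] 14.2 zmax 39.8
   by z
side plate 448 med [ 528.1 -301.9   73.7] rect [ 528.9 -301.9] [90.4 14. ] 11.6 zmax 104.9
   by z
side grip 196 med [ 527.7 -297.8  130.4] rect [ 528.7 -301.1] [60.1 23.5] 15.8 zmax 142.1
   by z
side handle+trig 455 med [547.  191.5 160.9] rect [546.2 167.7] [65.5 50.1] 76.2 zmax 182.3
   by z
side cheesetop 516 med [510.6  -4.6  89.4] rect [515.6   2.5] [104.   71.3] 70.7 zmax 95.0
   by z
```

View pics/crop1.png

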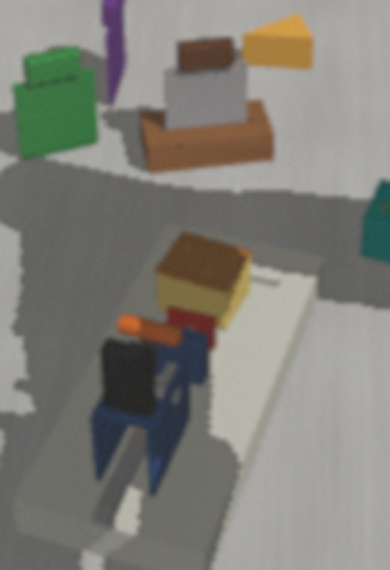

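View pics/crop2.png

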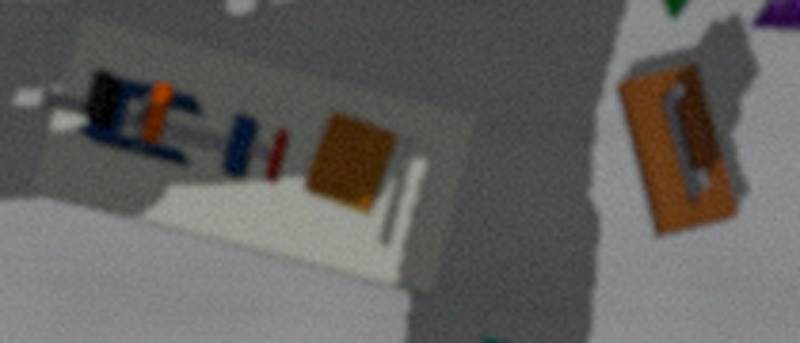

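The crop confirms the choice: the steel plate with brown grip stands in the rack, the real cheese sits behind the red pad, and the slot line is just beyond it at crop2 (402,200). Next I fit the board frame and start the approach.

```bash
cat >> h.py <<'E'
def boardfit(p):
    c=cloud(p); m=((abs(c[...,2]-40)<5)&(np.hypot(c[...,0]-520,c[...,1]-70)<215)&(p['z_map']>0)).astype(np.uint8)
    m=cv2.morphologyEx(m,cv2.MORPH_OPEN,np.ones((3,3),np.uint8))
    k,l,s,_=cv2.connectedComponentsWithStats(m); i=1+np.argmax(s[1:,4]); P=c[l==i][:,:2].astype(np.float32)
    return cv2.minAreaRect(P)
E
python3 - <<'E'
from h import *
for n in ("top","side"):
    p=viewer.capture(n); R=boardfit(p); print(n,R)
    o=np.array(R[0]); c=cloud(p)
    th=np.radians(R[2] if R[1][0]>R[1][1] else R[2]-90)
    ex=np.array([np.cos(th),np.sin(th)]); 
    if ex[1]>0: ex=-ex
    ey=np.array([-ex[1],ex[0]])
    X=(c[...,:2]-o)@ex; Y=(c[...,:2]-o)@ey; Z=c[...,2]
    hsv=cv2.cvtColor(p['color'],cv2.COLOR_BGR2HSV).astype(int); g=p['color'].mean(2)
    def st(name,m):
        if m.sum()>2: print(name,m.sum(),'x',np.round(np.percentile(X[m],[2,50,98]),1),'y',np.round(np.percentile(Y[m],[2,50,98]),1),'z',np.round(np.percentile(Z[m],[2,50,98]),1))
    on=(abs(X)<200)&(abs(Y)<90)
    print('ang',np.degrees(np.arctan2(ex[1],ex[0])))
    st('slot deep',on&(X>105)&(X<160)&(Z<35)&(Z>5)&(abs(Y)<55))
    S=on&(X>115)&(X<150)&(abs(Y)<60)&(abs(Z-38)<15)&(Y<-38 if n=='top' else Y<-30)
    hs=hsv[...,0]; sa=hsv[...,1]; v=hsv[...,2]
    st('red',on&((hs<5)|(hs>172))&(sa>120)&(Z>45)&(Z<100))
    st('orange',on&(hs>4)&(hs<16)&(sa>180)&(Z>140))
    st('black',on&(v<60)&(Z>120))
    st('blue jaw',on&(hs>100)&(hs<130)&(sa>100)&(X>-50)&(Z>45))
    st('cheese',on&(Z>86)&(Z<94)&(hs<30)&(sa>100)&(X>20))
    # dark line profile along X near Y=-40
    for y0 in (-42,40):
        b=[(x,round(float(g[on&(abs(Y-y0)<5)&(abs(X-x)<1.5)&(Z<60)].mean()))) for x in range(112,150,2) if (on&(abs(Y-y0)<5)&(abs(X-x)<1.5)&(Z<60)).any()]
        print('prof',y0,b)
E
```

```text
top ((493.22906494140625, 162.60458374023438), (39.590309143066406, 39.340091705322266), 14.582133293151855)
ang -165.41786670684814
slot deep 68 x [107.1 130.7 158.1] y [-49.8  -3.8  48.7] z [ 5.1  6.5 12.9]
orange 61 x [-61.6 -41.  -20.6] y [20.2 32.6 45.8] z [152.  161.7 169. ]
black 142 x [-78.  -57.2 -16.3] y [-22.1  -3.   44.6] z [120.4 170.1 186.1]
blue jaw 131 x [-48.7 -21.4  13.7] y [-28.4  18.7  89.1] z [ 83.3 108.7 171.9]
prof -42 [(112, 135), (114, 134), (116, 136), (118, 138), (120, 136), (122, 140), (124, 135), (126, 138), (128, 140), (130, 137), (132, 136), (134, 135), (136, 137), (138, 134), (140, 135), (142, 136), (144, 137), (146, 138), (148, 139)]
prof 40 [(112, 134), (114, 132), (116, 131), (118, 131), (120, 132), (122, 133), (124, 133), (126, 136), (128, 135), (130, 134), (132, 136), (134, 137), (136, 137), (138, 135), (140, 138), (142, 139), (144, 138), (146, 139), (148, 139)]
side ((481.731689453125, 80.98243713378906), (365.3138427734375, 89.81407928466797), 77.80921173095703)
ang -102.19078826904298
slot deep 42 x [106.5 134.6 155.9] y [-44.5 -42.7  11.9] z [ 6.6 26.7 34.8]
red 72 x [16.2 20.1 23.1] y [21.7 38.4 60.6] z [62.  78.2 85.5]
orange 25 x [-80.8 -77.5 -73.9] y [51.9 58.6 65.1] z [155.2 159.6 164.1]
black 383 x [-129.6 -126.8  -81.3] y [25.9 42.5 63.5] z [122.6 157.5 181.1]
blue jaw 37 x [-20.4 -17.9 -15.5] y [19.5 28.  53.9] z [48.6 73.3 92.9]
cheese 387 x [ 52.1  80.8 111.9] y [13.8 46.4 81. ] z [86.4 89.9 93.3]
prof -42 [(112, 172), (114, 161), (116, 155), (118, 158), (120, 164), (122, 167), (124, 169), (126, 159), (128, 158), (130, 157), (132, 161), (134, 172), (136, 162), (138, 157), (140, 161), (142, 163), (144, 152), (146, 142), (148, 146)]
prof 40 []
```

Emit:
{"api": "carry_out", "payload": {
  "commands": [
    [0, 0, -50, 0, 100],
    [0, -50, -20, -0.1, 100],
    [0, -50, 0, -0.1, 100],
    [0, -50, 0, -0.1, 100],
    [0, -50, 0, -0.1, 100]
  ]
}}

```text
t: 2.0
position: [142.3, 407.0, 271.2]
tool_rot: [-0.215, 3.134, 0.0]
ft_force: [1.0, -0.5, 0.3]
grip_width: 1.002
gripper_force: 0.0
```

```bash
cat >> h.py <<'E'
def boardfit(p):
    c=cloud(p); m=(abs(c[...,2]-40)<4)&(np.hypot(c[...,0]-520,c[...,1]-70)<215)&(np.hypot(c[...,0]-716,c[...,1]-175)>60)&(p['z_map']>0)
    m=cv2.morphologyEx(m.astype(np.uint8),cv2.MORPH_CLOSE,np.ones((5,5),np.uint8)); 
    k,l,s,_=cv2.connectedComponentsWithStats(m,connectivity=8); i=1+np.argmax(s[1:,4]); m=(l==i)&(abs(c[...,2]-40)<4)
    return cv2.minAreaRect(c[m][:,:2].astype(np.float32))
E
cat > meas.py <<'E'
from h import *
for n in ("top","side"):
    p=viewer.capture(n); R=boardfit(p); print(n,np.round(R[0],1),np.round(R[1],1),R[2])
    o=np.array(R[0]); c=cloud(p)
    th=np.radians(R[2] if R[1][0]>R[1][1] else R[2]-90)
    ex=np.array([np.cos(th),np.sin(th)]); 
    if ex[1]>0: ex=-ex
    ey=np.array([-ex[1],ex[0]])
    X=(c[...,:2]-o)@ex; Y=(c[...,:2]-o)@ey; Z=c[...,2]
    hsv=cv2.cvtColor(p['color'],cv2.COLOR_BGR2HSV).astype(int)
    def st(name,m):
        if m.sum()>2: print(name,m.sum(),'x',np.round(np.percentile(X[m],[2,50,98]),1),'y',np.round(np.percentile(Y[m],[2,50,98]),1),'z',np.round(np.percentile(Z[m],[2,50,98]),1))
    on=(abs(X)<185)&(abs(Y)<85)
    print('ang',np.degrees(np.arctan2(ex[1],ex[0])),'slot world',o+130*ex)
    st('slot deep',on&(X>105)&(X<160)&(Z<35)&(Z>5)&(abs(Y)<55))
    hs=hsv[...,0]; sa=hsv[...,1]; v=hsv[...,2]
    st('red',on&((hs<5)|(hs>172))&(sa>120)&(Z>45)&(Z<100))
    st('orange',on&(hs>4)&(hs<16)&(sa>180)&(Z>140))
    st('black',on&(v<60)&(Z>140))
    st('blue jaw',on&(hs>100)&(hs<130)&(sa>100)&(X>-50)&(Z>45))
    st('cheese',on&(Z>86)&(Z<94)&(hs<30)&(sa>100)&(X>20))
E
python3 meas.py
```

```text
top [521.4  68.2] [360.2 160.6] 75.77481079101562
ang -104.22518920898439 slot world [489.47168991 -57.79377823]
slot deep 107 x [111.1 130.6 158.6] y [-50.5  -0.3  48.3] z [ 5.7 18.2 34.9]
red 29 x [15.5 21.5 25.3] y [-16.4   1.2  20.2] z [62.2 83.8 93.3]
orange 59 x [-81.5 -74.8 -69. ] y [-22.4  -0.5  21.2] z [153.5 161.3 169.8]
black 96 x [-127.7 -116.5  -68.1] y [-23.3  -1.8  17.6] z [143.7 177.6 184.1]
blue jaw 78 x [-18.9 -10.5  -2.2] y [-23.6  -0.3  20.5] z [ 84.   90.8 101.4]
cheese 293 x [ 25.8  82.7 113.3] y [-23.7   9.1  42.2] z [86.2 90.4 93.8]
side [521.6  69.5] [366.4 161.8] 75.75506591796875
ang -104.24493408203126 slot world [489.60825847 -56.45749798]
slot deep 11 x [130.9 135.3 137. ] y [-45.2 -37.8 -25.7] z [30.2 33.2 35. ]
red 74 x [13.3 17.3 21.1] y [-19.6  -0.7  20.2] z [60.8 78.7 86.4]
black 273 x [-131.9 -129.5 -118. ] y [-19.8  -3.   17.4] z [141.4 166.  181.2]
blue jaw 51 x [-23.5 -20.3 -13.7] y [-22.9 -14.7  14.2] z [48.9 75.4 92.2]
cheese 369 x [ 51.9  78.2 109.4] y [-23.9   8.6  42.4] z [86.6 89.9 93.1]
```

Emit:
{"api": "carry_out", "payload": {
  "commands": [
    [-50, 0, 0, -0.1, 100],
    [-50, 0, 0, 0, 100],
    [-50, -20, 0, 0, 100],
    [-50, -20, 0, 0, 100],
    [-50, -20, 0, 0, 100]
  ]
}}

```text
t: 2.6
position: [391.8, 404.6, 271.3]
tool_rot: [-0.363, 3.12, 0.001]
ft_force: [0.3, 0.3, -0.0]
grip_width: 1.001
gripper_force: 0.0
```

Emit:
{"api": "carry_out", "payload": {
  "commands": [
    [0, -50, 0, 0, 100],
    [0, -50, 0, 0, 100],
    [0, -50, 0, 0, 100],
    [0, -50, 0, 0, 100],
    [0, -50, 0, 0, 100]
  ]
}}

```text
t: 3.1
position: [447.7, 159.8, 271.5]
tool_rot: [-0.364, 3.12, 0.0]
ft_force: [0.3, 0.1, 0.2]
grip_width: 1.003
gripper_force: 0.0
```

```bash
python3 - <<'E'
from h import *
a=np.radians(104); nx=np.array([np.cos(a),np.sin(a)]); ny=np.array([np.sin(a),-np.cos(a)]); o=np.array([528.5,-303.5])
for n in ("top","side"):
    p=viewer.capture(n); c=cloud(p); X=(c[...,:2]-o)@nx; Y=(c[...,:2]-o)@ny; Z=c[...,2]
    near=(abs(X)<45)&(abs(Y)<75)&(p['z_map']>0)
    for name,z0,z1 in (('rack',32,39),('plate',60,75),('plate',75,90),('plate',90,105),('grip',112,134),('griptop',136,145)):
        m=near&(Z>z0)&(Z<z1)
        if name!='rack': m&=abs(X)<25
        if m.sum()>2: print(n,name,m.sum(),'x',np.round(np.percentile(X[m],[3,50,97]),1),'y',np.round(np.percentile(Y[m],[3,50,97]),1),'z',np.median(Z[m]),'rect',[np.round(v,1) for v in cv2.minAreaRect(c[m][:,:2].astype(np.float32))])
E
```

```text
top rack 388 x [-36.6   8.5  31.7] y [-67.6  -5.8  66.1] z 35.34987056370437 rect [array([ 528.6, -306. ]), array([139.7,  71.1]), np.float64(13.5)]
top plate 25 x [-1.2 -0.4  0.7] y [-40.5   1.   42.2] z 66.41572056823406 rect [array([ 529.2, -303.7]), array([86.2,  2.1]), np.float64(14.0)]
top plate 11 x [-2.7 -0.3  0.4] y [-45.4 -31.6  40.7] z 82.09467927234527 rect [array([ 527.6, -303.7]), array([89.6,  3.6]), np.float64(15.8)]
top plate 10 x [-2.7 -0.8  3. ] y [-42.7 -31.9  40.9] z 95.45892902739809 rect [array([ 527.4, -302.8]), array([85.2,  6.7]), np.float64(15.2)]
top grip 28 x [-7.3  5.1  6.9] y [-38.8  -6.1  27.9] z 127.16366767410966 rect [array([ 526. , -303.9]), array([73.7, 15.5]), np.float64(17.2)]
top griptop 79 x [-10.9  -2.    6.1] y [-27.2  -1.6  27.3] z 139.510862676751 rect [array([ 528.7, -306. ]), array([58.2, 18.6]), np.float64(13.2)]
side rack 268 x [-30.1  14.2  35.4] y [-31.4  26.6  68.6] z 35.009749930181044 rect [array([ 545.5, -295. ]), array([109.4,  73.7]), np.float64(6.1)]
side plate 91 x [-2.9  0.8  5.3] y [-27.    6.2  43.9] z 67.52685464247804 rect [array([ 535.7, -300.7]), array([76. ,  9.4]), np.float64(13.4)]
side plate 87 x [-2.9  1.3  5.7] y [-22.9  13.3  45.2] z 83.59586906563698 rect [array([ 537.5, -300. ]), array([72.2, 10.7]), np.float64(12.0)]
side plate 76 x [-2.7  1.1  5.1] y [-17.1  13.2  44.7] z 97.21168742416319 rect [array([ 539.1, -299.3]), array([67.9,  9.7]), np.float64(12.2)]
side grip 68 x [-6.4  7.7 11.8] y [-2.4 13.5 30.5] z 123.07076655344412 rect [array([ 540.6, -292.7]), array([18.6, 39.1]), np.float64(86.9)]
side griptop 36 x [-8.5 -0.5 10.1] y [-0.7 14.8 29.3] z 139.17503251992417 rect [array([ 542.4, -299.1]), array([31.2, 19.3]), np.float64(15.6)]
```

Emit:
{"api": "carry_out", "payload": {
  "commands": [
    [3, -47, 0, -0.01, 100],
    [3, -47, 0, 0, 100],
    [3, -47, 0, 0, 100],
    [3, -47, 0, 0, 100],
    [3, -47, 0, 0, 100]
  ]
}}

```text
t: 3.7
position: [489.1, -71.6, 271.5]
tool_rot: [-0.379, 3.118, 0.0]
ft_force: [1.1, 0.7, -0.5]
grip_width: 0.999
gripper_force: 0.0
```

Emit:
{"api": "carry_out", "payload": {
  "commands": [
    [3, -47, 0, 0, 100],
    [3, -47, 0, 0, 100],
    [3, -47, 0, 0, 100],
    [3, -47, 0, 0, 100],
    [3, -47, 0, 0, 100]
  ]
}}

```text
t: 4.2
position: [531.1, -303.7, 271.2]
tool_rot: [-0.379, 3.118, 0.0]
ft_force: [1.1, 0.7, -0.6]
grip_width: 0.997
gripper_force: 0.0
```

Emit:
{"api": "carry_out", "payload": {
  "commands": [
    [0, 0, 40, 0, 100],
    [0, 0, 30, 0, 100],
    [0, 0, 10, 0, 100],
    [0, 0, 0, 0, 100]
  ]
}}

```text
t: 4.6
position: [529.9, -301.2, 190.0]
tool_rot: [0.38, -3.116, -0.003]
ft_force: [-1.1, 0.6, 0.5]
grip_width: 0.999
gripper_force: 0.0
```

Emit:
{"api": "carry_out", "payload": {
  "commands": [
    [3, -3, 0, 0, 100],
    [0, 0, 30, 0, 100],
    [0, 0, 30, 0, 100],
    [0, 0, 8, 0, 100],
    [0, 0, 0, 0, 100]
  ]
}}

```text
t: 5.1
position: [528.2, -305.7, 123.7]
tool_rot: [0.38, -3.118, -0.0]
ft_force: [-0.1, 0.9, 0.1]
grip_width: 0.997
gripper_force: 0.0
```

Emit:
{"api": "carry_out", "payload": {
  "commands": [
    [0, 0, 0, 0, 15],
    [0, 0, 0, 0, 10],
    [0, 0, 0, 0, 10],
    [0, 0, 0, 0, 10],
    [0, 0, 0, 0, 10]
  ],
  "newtons": 25
}}

```text
t: 5.6
position: [528.2, -305.8, 123.7]
tool_rot: [-0.379, 3.118, -0.001]
ft_force: [0.5, 0.6, 0.1]
grip_width: 0.587
gripper_force: 0.0
```

Emit:
{"api": "carry_out", "payload": {
  "commands": [
    [0, 0, 0, 0, 10],
    [0, 0, 0, 0, 10]
  ]
}}

```text
t: 5.8
position: [528.0, -305.8, 123.3]
tool_rot: [0.379, -3.119, -0.0]
ft_force: [-0.2, 0.1, -0.8]
grip_width: 0.414
gripper_force: 0.0
```

Emit:
{"api": "carry_out", "payload": {
  "commands": [
    [0, 0, 0, 0, 10],
    [0, 0, 0, 0, 10],
    [0, 0, 0, 0, 10],
    [0, 0, 0, 0, 10],
    [0, 0, 0, 0, 10]
  ]
}}

```text
t: 6.3
position: [528.0, -305.7, 123.2]
tool_rot: [0.38, -3.119, -0.0]
ft_force: [0.3, 0.4, 0.1]
grip_width: 0.191
gripper_force: 25.0
```

Emit:
{"api": "carry_out", "payload": {
  "commands": [
    [0, 0, -10, 0, 10],
    [0, 0, -20, 0, 10],
    [0, 0, -50, 0, 10],
    [0, 0, -50, 0, 10],
    [0, 0, 0, 0, 10]
  ]
}}

```text
t: 6.8
position: [531.3, -307.7, 261.3]
tool_rot: [-0.378, 3.109, -0.011]
ft_force: [0.2, -1.1, -2.1]
grip_width: 0.191
gripper_force: 25.0
```

Emit:
{"api": "carry_out", "payload": {
  "commands": [
    [0, 0, 0, 0.12, 10],
    [0, 0, 0, 0.12, 10],
    [0, 0, 0, 0.12, 10],
    [0, 0, 0, 0.13, 10]
  ]
}}

```text
t: 7.2
position: [527.5, -305.4, 252.6]
tool_rot: [-0.396, -3.115, -0.001]
ft_force: [-0.7, -0.2, -1.6]
grip_width: 0.185
gripper_force: 25.0
```

Emit:
{"api": "carry_out", "payload": {
  "commands": [
    [20, 46, 0, 0, 10],
    [20, 46, 0, 0, 10],
    [20, 47, 0, 0, 10],
    [20, 47, 0, 0, 10],
    [18, 46, 0, 0, 10]
  ]
}}

```text
t: 7.7
position: [489.0, -57.5, 252.8]
tool_rot: [-0.389, -3.117, -0.0]
ft_force: [1.0, 0.8, -1.8]
grip_width: 0.192
gripper_force: 25.0
```

Emit:
{"api": "carry_out", "payload": {
  "commands": [
    [0, 0, 0, 0, 10],
    [0, 0, 0, 0, 10],
    [0, 0, 0, 0, 10]
  ]
}}

```text
t: 8.0
position: [490.3, -59.8, 253.1]
tool_rot: [-0.388, -3.117, 0.001]
ft_force: [-0.3, -0.4, -2.8]
grip_width: 0.191
gripper_force: 25.0
```

```bash
cat > plate.py <<'E'
from h import *
a=np.radians(-104.23); ex=np.array([np.cos(a),np.sin(a)]); ey=np.array([-ex[1],ex[0]]); o=np.array([521.5,68.8])
s=arm.observe(); t=s['position']; print('tcp board',np.round((t[:2]-o)@ex,1),np.round((t[:2]-o)@ey,1),t[2])
for n in ("top","side"):
    p=viewer.capture(n); c=cloud(p); X=(c[...,:2]-o)@ex; Y=(c[...,:2]-o)@ey; Z=c[...,2]-t[2]
    for lo in range(-115,-20,15):
        m=(abs(X-130)<25)&(abs(Y)<60)&(Z>lo)&(Z<=lo+15)&(c[...,2]>100)&(p['z_map']>0)
        if m.sum()>5: print(n,lo,m.sum(),'x',np.round(np.percentile(X[m],[3,50,97]),1),'y',np.round(np.percentile(Y[m],[3,97]),1),'slope',np.round(np.polyfit(Y[m],X[m],1)[0],3))
cv2.imwrite('pics/pl.png',cv2.resize(p['color'][150:350,200:400],(600,600)))
E
python3 plate.py
```

```text
tcp board 132.4 1.3 253.07652207446574
top -25 9 x [132.6 135.1 141.4] y [-41.4 -23. ] slope 0.327
side -115 119 x [126.6 129.4 132.3] y [-38.2  44.5] slope 0.002
side -100 151 x [126.2 129.4 133.7] y [-40.   45.3] slope -0.013
side -85 145 x [126.2 129.6 133.3] y [-40.5  44.2] slope -0.002
side -70 145 x [126.1 129.4 132.9] y [-39.3  45.6] slope 0.002
side -55 155 x [126.5 129.3 132.4] y [-40.1  43.7] slope 0.012
side -40 158 x [126.6 129.  133.3] y [-40.5  44.9] slope 0.007
side -25 124 x [123.5 129.4 133.8] y [-39.9  45.1] slope 0.004
```

View pics/pl.png

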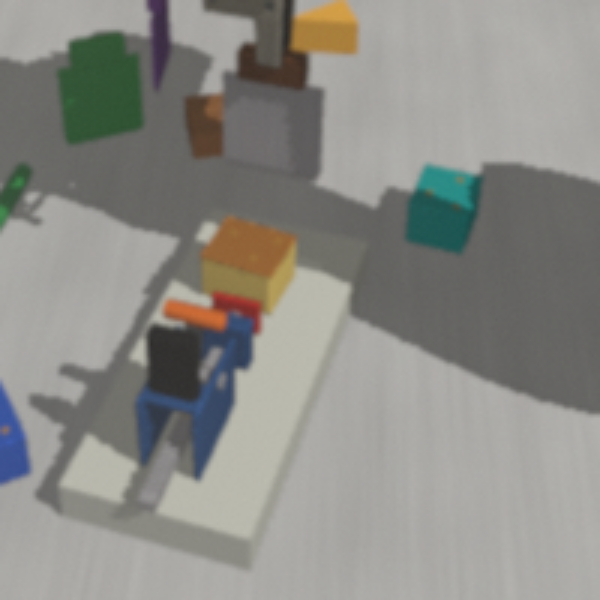

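The picture shows the plate hanging upright at (270,130), beyond the cheese and above the slot. It measures about 2 mm too far in board +x and +y, so I correct that and lower it.

Emit:
{"api": "carry_out", "payload": {
  "commands": [
    [2, 2, 0, 0, 10],
    [0, 0, 40, 0, 10],
    [0, 0, 30, 0, 10],
    [0, 0, 20, 0, 10],
    [0, 0, 0, 0, 10]
  ],
  "newtons": 15
}}

```text
t: 8.6
position: [486.7, -57.1, 160.7]
tool_rot: [-0.39, -3.112, -0.0]
ft_force: [-1.0, -0.4, -3.4]
grip_width: 0.196
gripper_force: 15.0
```

Emit:
{"api": "carry_out", "payload": {
  "commands": [
    [0, 0, 4, 0, 10],
    [0, 0, 4, 0, 10],
    [0, 0, 4, 0, 10],
    [0, 0, 4, 0, 10]
  ]
}}

```text
t: 9.0
position: [489.3, -56.9, 147.6]
tool_rot: [0.388, 3.116, 0.0]
ft_force: [0.1, -0.2, -1.8]
grip_width: 0.193
gripper_force: 15.0
```

Emit:
{"api": "carry_out", "payload": {
  "commands": [
    [0, 0, 4, 0, 10],
    [0, 0, 4, 0, 10],
    [0, 0, 4, 0, 10],
    [0, 0, 0, 0, 10]
  ]
}}

```text
t: 9.4
position: [488.4, -56.8, 134.6]
tool_rot: [-0.388, -3.117, 0.0]
ft_force: [0.0, 0.7, -2.1]
grip_width: 0.193
gripper_force: 15.0
```

Emit:
{"api": "carry_out", "payload": {
  "commands": [
    [0, 0, 4, 0, 10],
    [0, 0, 3, 0, 10],
    [0, 0, 2, 0, 10],
    [0, 0, 0, 0, 10]
  ]
}}

```text
t: 9.8
position: [488.6, -56.8, 125.9]
tool_rot: [-0.388, -3.117, 0.0]
ft_force: [0.1, -0.4, -2.9]
grip_width: 0.192
gripper_force: 15.0
```

Emit:
{"api": "carry_out", "payload": {
  "commands": [
    [0, 0, 2, 0, 10],
    [0, 0, 1, 0, 10],
    [0, 0, 1, 0, 10],
    [0, 0, 0, 0, 10]
  ]
}}

```text
t: 10.2
position: [489.5, -56.8, 123.5]
tool_rot: [0.388, 3.116, 0.0]
ft_force: [-3.6, 1.0, 10.7]
grip_width: 0.195
gripper_force: 15.0
```

Emit:
{"api": "carry_out", "payload": {
  "commands": [
    [0, 0, 0, 0, 100],
    [0, 0, 0, 0, 100],
    [0, 0, 0, 0, 100],
    [0, 0, 0, 0, 100],
    [0, 0, 0, 0, 100]
  ]
}}

```text
t: 10.7
position: [488.8, -56.8, 122.2]
tool_rot: [-0.388, -3.117, 0.0]
ft_force: [-1.0, 0.1, -0.4]
grip_width: 0.606
gripper_force: 0.0
```

Emit:
{"api": "carry_out", "payload": {
  "commands": [
    [0, 0, 0, 0, 100],
    [0, 0, 0, 0, 100],
    [0, 0, 0, 0, 100],
    [0, 0, 0, 0, 100],
    [0, 0, 0, 0, 100]
  ]
}}

```text
t: 11.2
position: [488.8, -56.8, 122.2]
tool_rot: [-0.388, -3.117, -0.0]
ft_force: [-0.2, -0.9, -0.0]
grip_width: 0.998
gripper_force: 0.0
```

Emit:
{"api": "carry_out", "payload": {
  "commands": [
    [0, 0, -20, 0, 100],
    [0, 0, -50, 0, 100],
    [0, 0, -50, 0, 100],
    [0, 0, -30, 0, 100],
    [0, 0, 0, 0, 100]
  ]
}}

```text
t: 11.7
position: [491.4, -57.1, 276.9]
tool_rot: [0.387, 3.11, 0.0]
ft_force: [-0.0, 0.6, -0.5]
grip_width: 1.0
gripper_force: 0.0
```

Emit:
{"api": "carry_out", "payload": {
  "commands": [
    [-1, 47, 0, 0, 100],
    [0, 47, 0, 0, 100],
    [0, 47, 0, 0, 100],
    [0, 48, 0, 0, 100],
    [0, 48, 0, 0, 100]
  ]
}}

```text
t: 12.2
position: [547.7, 174.5, 271.2]
tool_rot: [-0.388, -3.116, 0.001]
ft_force: [0.2, -0.2, -0.0]
grip_width: 1.002
gripper_force: 0.0
```

Emit:
{"api": "carry_out", "payload": {
  "commands": [
    [0, 0, 0, 0, 100],
    [0, 0, 0, 0, 100]
  ]
}}

```text
t: 12.4
position: [547.3, 173.4, 270.8]
tool_rot: [-0.384, -3.116, 0.002]
ft_force: [-0.9, -1.1, -0.3]
grip_width: 1.001
gripper_force: 0.0
```

```bash
cat > st.py <<'E'
import sys
from h import *
a=np.radians(-104.23); ex=np.array([np.cos(a),np.sin(a)]); ey=np.array([-ex[1],ex[0]]); o=np.array([521.5,68.8])
s=arm.observe(); t=s['position']; print('tcp board',np.round((t[:2]-o)@ex,1),np.round((t[:2]-o)@ey,1),t[2],s['t'],s['grip_width'],s['gripper_force'])
for n in ("top","side"):
    p=viewer.capture(n); c=cloud(p); X=(c[...,:2]-o)@ex; Y=(c[...,:2]-o)@ey; Z=c[...,2]
    hsv=cv2.cvtColor(p['color'],cv2.COLOR_BGR2HSV).astype(int); hs,sa,v=hsv[...,0],hsv[...,1],hsv[...,2]
    on=(abs(X)<185)&(abs(Y)<60)&(p['z_map']>0)
    def st(name,m):
        if m.sum()>2: print(n,name,m.sum(),'x',np.round(np.percentile(X[m],[3,50,97]),1),'y',np.round(np.percentile(Y[m],[3,50,97]),1),'z',np.round(np.percentile(Z[m],[3,50,97]),1))
    st('red',on&((hs<5)|(hs>172))&(sa>120)&(Z>45)&(Z<100)&(X<120))
    st('orange',on&(hs>4)&(hs<16)&(sa>170)&(Z>140)&(Z<172)&(X<-40))
    st('black',on&(v<60)&(Z>140)&(Z<184)&(X<-100))
    st('blue jaw',on&(hs>100)&(hs<130)&(sa>100)&(X>-45)&(Z>45)&(Z<96))
    st('cheese',on&(Z>86)&(Z<94)&(hs<35)&(sa>90)&(X>20)&(X<126))
    st('grip',on&(Z>100)&(Z<160)&(abs(X-130)<30))
    if len(sys.argv)>1: cv2.imwrite(f'pics/{sys.argv[1]}_{n}.png',cv2.resize(p['color'][150:330,200:380],(600,600),interpolation=cv2.INTER_CUBIC))
E
python3 st.py
```

```text
tcp board -107.7 -0.7 270.8117301953593 12.4 1.001268012845727 0.0
top red 33 x [17.6 23.  26.9] y [-17.5  -0.1  19.6] z [77.8 83.7 92.9]
top black 35 x [-127.2 -117.3 -112.6] y [-20.  -12.5  -2.8] z [149.6 177.4 182.5]
top blue jaw 64 x [-17.6  -9.8  -2.2] y [-23.3  -1.4  20.4] z [86.  91.1 95.7]
top cheese 277 x [ 54.   83.4 113.6] y [-23.    8.9  41.8] z [86.6 90.1 93.8]
top grip 129 x [122.7 131.3 139.7] y [-38.6  -2.3  35.1] z [107.5 138.8 146.9]
side red 71 x [14.1 16.6 19.4] y [-18.9  -2.5  18.2] z [62.  78.5 85.7]
side orange 90 x [-84.6 -81.7 -74.3] y [-23.   -3.9  19.3] z [154.  159.7 163. ]
side black 236 x [-132.8 -130.5 -122.6] y [-18.7  -3.1  14.8] z [142.1 165.  180.6]
side blue jaw 94 x [-24.  -21.4 -12.7] y [-23.3 -15.7  11.1] z [54.9 77.6 93.4]
side cheese 405 x [ 51.3  80.2 110.1] y [-24.    8.1  42.5] z [86.5 90.  92.9]
side grip 337 x [117.5 122.2 134.1] y [-36.5  -1.3  37.8] z [101.5 124.9 141.1]
```

Emit:
{"api": "carry_out", "payload": {
  "commands": [
    [0, 0, 40, 0, 100],
    [0, 0, 40, 0, 100],
    [0, 0, 25, 0, 100],
    [0, 0, 11, 0, 100],
    [0, 0, 0, 0, 100]
  ]
}}

```text
t: 13.0
position: [547.1, 171.4, 155.2]
tool_rot: [-0.39, -3.115, 0.002]
ft_force: [0.2, -0.7, 0.5]
grip_width: 1.0
gripper_force: 0.0
```

Emit:
{"api": "carry_out", "payload": {
  "commands": [
    [0, 0, 0, 0, 45],
    [0, 0, 0, 0, 45],
    [0, 0, 0, 0, 45],
    [0, 0, 0, 0, 45],
    [0, 0, 0, 0, 45]
  ],
  "newtons": 30
}}

```text
t: 13.5
position: [548.2, 172.8, 156.7]
tool_rot: [0.388, 3.117, 0.001]
ft_force: [0.2, 0.2, 0.6]
grip_width: 0.59
gripper_force: 0.0
```

Emit:
{"api": "carry_out", "payload": {
  "commands": [
    [0, 0, 0, 0, 45],
    [0, 0, 0, 0, 45],
    [0, 0, 0, 0, 45],
    [0, 0, 0, 0, 45]
  ]
}}

```text
t: 13.9
position: [548.6, 175.2, 156.4]
tool_rot: [0.389, 3.116, 0.007]
ft_force: [1.4, 11.2, -3.7]
grip_width: 0.457
gripper_force: 5.7
```

```bash
python3 st.py s1
```

```text
tcp board -109.8 0.2 156.38130205226065 13.9 0.4565841673370759 5.682402849197388
top red 31 x [18.8 22.7 26.3] y [-17.6   0.4  19.9] z [78.3 85.3 93.6]
top black 12 x [-122.8 -115.9 -112.4] y [-20.1 -19.2 -15.3] z [150.3 174.2 183.5]
top blue jaw 62 x [-18.4 -10.8  -2.5] y [-23.6  -1.   20.7] z [85.1 91.3 95.8]
top cheese 267 x [ 26.2  83.7 114.3] y [-22.9   9.8  42.3] z [86.4 89.9 93.7]
top grip 126 x [123.1 131.5 139.7] y [-38.7  -1.8  35.4] z [108.7 139.3 146.3]
side red 72 x [13.6 16.9 19.2] y [-18.9  -1.7  17.7] z [67.  78.6 85.3]
side orange 47 x [-85.3 -81.9 -73.8] y [-23.6 -15.2  -2.7] z [152.6 159.3 164.5]
side black 153 x [-133.  -130.3 -120. ] y [-19.6 -11.4  14.2] z [141.  156.5 180.6]
side blue jaw 105 x [-23.5 -21.1 -11.6] y [-23.3 -15.   11.1] z [51.2 77.8 93.5]
side cheese 377 x [ 51.7  78.2 108.2] y [-23.8   8.1  41.4] z [86.8 89.8 92.5]
side grip 289 x [117.4 122.7 134.9] y [-39.4  -6.4  27.4] z [101.8 124.8 141. ]
```

View pics/s1_side.png

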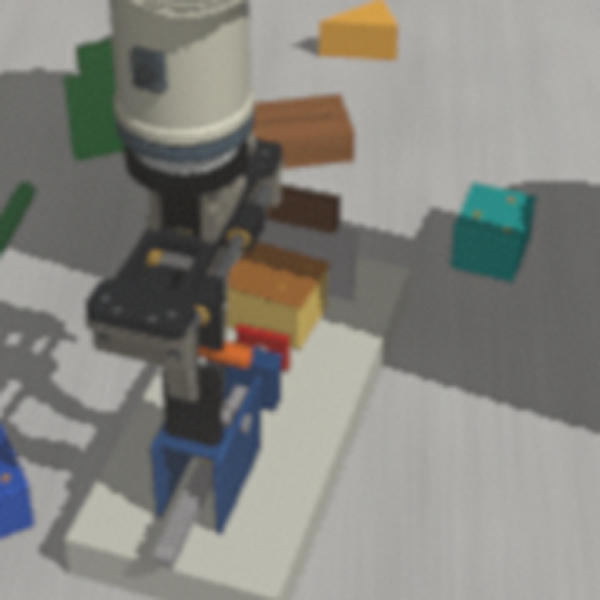

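The picture shows the gripper over the clamp: one finger behind the black handle at (185,370), the orange bar visible at (235,355). Bar and jaw measure as unmoved, so I check before stroking on.

```bash
python3 - <<'E'
from h import *
a=np.radians(-104.23); ex=np.array([np.cos(a),np.sin(a)]); ey=np.array([-ex[1],ex[0]]); o=np.array([521.5,68.8])
s=arm.observe(); print(s['ft_force'],s['wrist_torque'],s['gripper_force'],s['grip_width'],s['position'],s['tool_rot'])
for n in ("top","side"):
    p=viewer.capture(n); c=cloud(p); X=(c[...,:2]-o)@ex; Y=(c[...,:2]-o)@ey; Z=c[...,2]
    m=(abs(Y)<30)&(X>-160)&(X<-40)&(Z>125)&(Z<185)&(p['z_map']>0)
    P=np.c_[X[m],Y[m],Z[m]]; col=p['color'][m]
    k=np.round(P/[8,12,12]).astype(int); u,inv=np.unique(k,axis=0,return_inverse=True); inv=inv.ravel()
    for i in range(len(u)):
        j=inv==i
        if j.sum()>=3: print(n,np.round(P[j].mean(0)).astype(int),col[j].mean(0).astype(int),j.sum())
    if n=='side':
        uv=proj(p,[547.9,173,150]).astype(int); print(uv)
        cr=p['color'][uv[1]-55:uv[1]+45,uv[0]-55:uv[0]+55]; cv2.imwrite('pics/z1.png',cv2.resize(cr,(660,600),interpolation=cv2.INTER_CUBIC))
E
```

```text
[ 0.66640552 11.55170538 -2.79001989] [ 1.96925696 -0.28040396  0.00923701] 5.65999299287796 0.4502225041709694 [548.6494202  175.20803516 156.38902862] [0.38879584 3.11635048 0.00664706]
side [-143   -8  178] [84 92 95] 7
side [-143    0  174] [73 79 81] 4
side [-144   -1  180] [79 85 88] 14
side [-143    8  180] [76 82 85] 5
side [-133  -12  156] [43 45 46] 4
side [-134  -11  168] [54 57 58] 5
side [-134   -9  179] [56 59 61] 6
side [-133    0  133] [44 44 46] 3
side [-133   11  131] [45 46 47] 3
side [-133   10  141] [44 44 45] 5
side [-128  -19  133] [56 54 54] 7
side [-127  -20  143] [71 72 74] 5
side [-128  -20  156] [54 54 55] 5
side [-128  -19  169] [46 46 48] 6
side [-131  -13  133] [45 47 48] 19
side [-130  -12  144] [44 45 46] 17
side [-131  -12  156] [45 47 48] 17
side [-130  -13  167] [44 45 46] 14
side [-128  -13  179] [45 46 48] 17
side [-131    0  133] [45 46 47] 14
side [-131    0  145] [44 45 46] 16
side [-131    0  155] [52 55 56] 10
side [-131   12  132] [45 46 47] 12
side [-131   12  145] [45 46 47] 15
side [-130   12  154] [51 53 55] 9
side [-131   17  167] [80 85 87] 5
side [-130   18  155] [86 92 92] 4
side [-123  -20  148] [80 81 83] 3
side [-121  -19  169] [57 55 54] 5
side [-121  -19  178] [53 54 54] 4
side [-120  -12  179] [50 51 52] 12
side [-85 -11 158] [ 46  91 172] 3
side [-88  -8 171] [ 54  76 122] 5
side [-89  -8 179] [64 70 76] 9
side [-84  -1 158] [ 44  78 142] 4
side [-89   0 171] [43 48 58] 9
side [-89   1 179] [42 43 45] 13
side [-89   7 180] [45 48 50] 3
side [-81 -22 157] [ 57  96 177] 15
side [-82  -7 130] [73 62 57] 3
side [-80  -9 144] [60 65 90] 6
side [-81 -12 158] [ 49  96 182] 21
side [-79  -9 180] [116 136 142] 3
side [-82   0 146] [58 66 84] 12
side [-83   0 156] [ 43  71 125] 9
side [-83   9 156] [ 48  70 117] 4
side [-75 -22 160] [ 58  83 154] 5
side [-73 -14 161] [ 61  89 155] 3
side [-75 -10 163] [ 94 120 170] 3
[260 264]
```

View pics/z1.png

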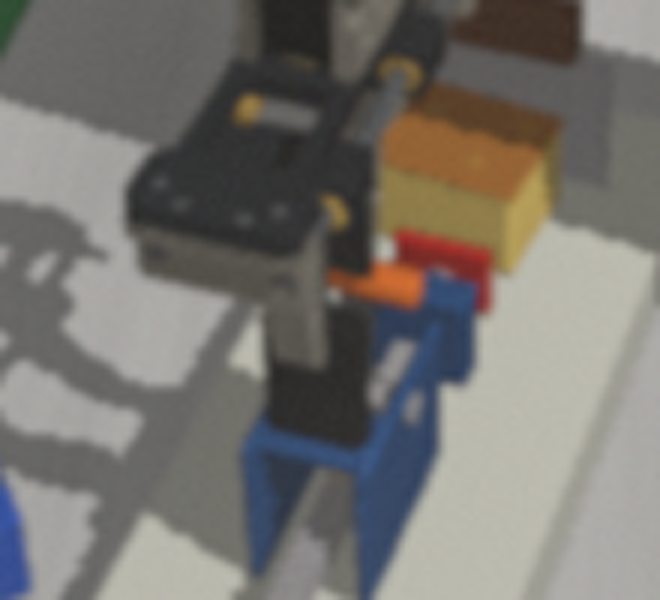

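The crop shows the fingertips ending at about (300,362), near bar height (z about 157): the front finger passed over the bar. I check the tip distance.

```bash
python3 - <<'E'
from h import *
print(arm.tcp_to_tips)
a=np.radians(-104.23); ex=np.array([np.cos(a),np.sin(a)]); o=np.array([521.5,68.8])
p=viewer.capture('side')
for z in (139,145,150,155,160,165,170):
    P=np.r_[o+ex*-131,z]; uv=proj(p,P); v,u=np.round(uv).astype(int); print(z,np.round(uv), p['z_map'][u,v], np.round((cv2.Rodrigues(np.array(p['rotation']))[0].T@(P-p['eye']))[2]), p['color'][u,v])
E
```

```text
17.0
139 [257. 275.] 982.2563 983.0 [45 46 47]
145 [257. 274.] 979.8581 979.0 [47 48 49]
150 [257. 272.] 974.6438 976.0 [43 45 45]
155 [256. 270.] 972.13007 973.0 [58 61 64]
160 [256. 269.] 951.93066 970.0 [75 81 83]
165 [256. 267.] 946.902 967.0 [84 92 95]
170 [256. 266.] 943.36945 964.0 [84 92 96]
```

Emit:
{"api": "carry_out", "payload": {
  "commands": [
    [0, 0, 0, 0, 100],
    [0, 0, 0, 0, 100],
    [0, 0, 0, 0, 100],
    [0, 0, 0, 0, 100],
    [0, 0, 0, 0, 100]
  ]
}}

```text
t: 14.65
position: [548.0, 172.5, 156.3]
tool_rot: [-0.389, -3.117, 0.0]
ft_force: [-0.1, -0.1, 0.0]
grip_width: 0.865
gripper_force: 0.0
```

Emit:
{"api": "carry_out", "payload": {
  "commands": [
    [0, 0, 0, 0, 100],
    [0, 0, 0, 0, 100],
    [0, 0, 0, 0, 100]
  ]
}}

```text
t: 14.95
position: [547.9, 172.6, 156.3]
tool_rot: [-0.388, -3.117, 0.0]
ft_force: [-0.3, 0.6, 0.1]
grip_width: 1.003
gripper_force: 0.0
```

```bash
cat > tip.py <<'E'
from h import *
a=np.radians(-104.23); ex=np.array([np.cos(a),np.sin(a)]); ey=np.array([-ex[1],ex[0]]); o=np.array([521.5,68.8])
s=arm.observe(); t=s['position']; print(t,(t[:2]-o)@ex,s['grip_width'],s['ft_force'])
p=viewer.capture('side'); c=cloud(p); X=(c[...,:2]-o)@ex; Y=(c[...,:2]-o)@ey; Z=c[...,2]
for lo in range(120,300,8):
    m=(abs(Y)<14)&(X>-240)&(X<-136)&(Z>lo)&(Z<=lo+8)&(p['z_map']>0)
    if m.sum()>2: print(lo,m.sum(),np.round(np.percentile(X[m],[3,50,97])),np.round(np.percentile(Y[m],[3,97])))
E
python3 tip.py
```

```text
[547.94619739 172.64915148 156.26742274] -107.16359529191823 1.0034671206001964 [-0.28389387  0.64744801  0.11899613]
168 13 [-167. -164. -156.] [-10.   7.]
176 26 [-169. -167. -155.] [-10.   9.]
184 26 [-170. -167. -154.] [-10.   8.]
192 24 [-170. -168. -158.] [-11.   9.]
200 29 [-171. -169. -159.] [-10.   9.]
208 28 [-171. -169. -159.] [-10.   9.]
216 27 [-172. -170. -164.] [-10.   9.]
224 23 [-173. -171. -170.] [-11.   9.]
256 29 [-195. -194. -193.] [-13.  12.]
264 42 [-196. -194. -192.] [-13.  14.]
272 9 [-199. -195. -194.] [-13.  13.]
280 31 [-202. -200. -198.] [-13.  12.]
288 33 [-203. -202. -200.] [-11.  13.]
296 163 [-203. -188. -173.] [-13.  13.]
```

Depth shows the real tips at z of about 170 where the stated geometry gives 139, and the body is about 30 mm high too. So I lower by 30 mm and try the stroke again.

Emit:
{"api": "carry_out", "payload": {
  "commands": [
    [0, 0, 10, 0, 100],
    [0, 0, 10, 0, 100],
    [0, 0, 10, 0, 100],
    [0, 0, 0, 0, 100]
  ]
}}

```text
t: 15.4
position: [546.6, 172.3, 124.1]
tool_rot: [-0.388, -3.114, 0.002]
ft_force: [-1.2, -0.9, 0.2]
grip_width: 1.002
gripper_force: 0.0
```

```bash
python3 tip.py | head -8
```

```text
[546.61427257 172.25568165 124.11458664] -106.45479134810866 1.0018240826769824 [-1.1794941  -0.90254563  0.2337275 ]
136 15 [-167. -166. -157.] [-11.   6.]
144 21 [-167. -166. -156.] [-11.   7.]
152 25 [-169. -167. -155.] [-11.   8.]
160 25 [-170. -168. -154.] [-11.   6.]
168 29 [-170. -168. -153.] [-11.   9.]
176 24 [-170. -169. -159.] [-12.   7.]
184 23 [-171. -170. -165.] [-11.   8.]
```

Emit:
{"api": "carry_out", "payload": {
  "commands": [
    [0, 0, 0, 0, 45],
    [0, 0, 0, 0, 45],
    [0, 0, 0, 0, 45],
    [0, 0, 0, 0, 45],
    [0, 0, 0, 0, 45]
  ]
}}

```text
t: 15.95
position: [547.6, 169.9, 127.3]
tool_rot: [-0.387, -3.118, 0.007]
ft_force: [-2.9, -14.1, 11.6]
grip_width: 0.586
gripper_force: 7.0
```

Emit:
{"api": "carry_out", "payload": {
  "commands": [
    [0, 0, 0, 0, 45],
    [0, 0, 0, 0, 45],
    [0, 0, 0, 0, 45],
    [0, 0, 0, 0, 45]
  ]
}}

```text
t: 16.35
position: [548.6, 173.4, 127.2]
tool_rot: [0.388, 3.116, 0.002]
ft_force: [-1.2, 2.4, 6.7]
grip_width: 0.489
gripper_force: 30.0
```

```bash
python3 st.py
```

```text
tcp board -108.1 0.5 127.22364770913633 16.35 0.4889721641616216 30.000068843364716
top red 30 x [30.4 33.8 37.4] y [-17.8   0.9  17.3] z [78.4 84.9 91.3]
top black 7 x [-121.8 -116.8 -113.4] y [-20.1 -19.7 -17.3] z [147.8 158.3 180.6]
top blue jaw 65 x [-7.1  0.9  9.4] y [-23.   -0.2  21. ] z [82.5 90.  94.9]
top cheese 279 x [ 36.4  86.2 114.6] y [-23.    8.1  43.2] z [86.3 89.9 93.4]
top grip 130 x [122.1 131.  139.5] y [-36.7  -1.2  38. ] z [110.  138.8 146.6]
side red 71 x [25.2 27.9 30.7] y [-18.4  -1.1  18.6] z [61.4 77.5 85.1]
side orange 39 x [-101.6  -98.6  -93.2] y [-23.8 -15.4  -2.1] z [157.  162.3 164.6]
side black 89 x [-134.  -130.5 -125.1] y [-19.6 -14.2  -8.2] z [141.7 164.4 180.5]
side blue jaw 160 x [-13.   -9.6   0.6] y [-24.4 -11.3  12.8] z [50.3 85.6 93.2]
side cheese 284 x [ 51.2  77.4 107.5] y [-24.2   0.1  25.8] z [86.8 90.  92.6]
side grip 253 x [117.4 121.8 134. ] y [-39.1  -9.4  16. ] z [102.  127.3 140.9]
```

Emit:
{"api": "carry_out", "payload": {
  "commands": [
    [0, 0, 0, 0, 100],
    [0, 0, 0, 0, 100],
    [0, 0, 0, 0, 100],
    [0, 0, 0, 0, 100],
    [0, 0, 0, 0, 100]
  ]
}}

```text
t: 16.95
position: [547.9, 172.7, 126.1]
tool_rot: [-0.388, -3.117, 0.0]
ft_force: [-0.4, -0.7, -0.2]
grip_width: 0.903
gripper_force: 0.0
```

Emit:
{"api": "carry_out", "payload": {
  "commands": [
    [0, 0, 0, 0, 100],
    [0, 0, 0, 0, 100],
    [0, 0, 0, 0, 45],
    [0, 0, 0, 0, 45],
    [0, 0, 0, 0, 45]
  ]
}}

```text
t: 17.45
position: [547.7, 171.7, 126.4]
tool_rot: [-0.387, -3.117, 0.003]
ft_force: [-3.0, -13.3, 10.2]
grip_width: 0.764
gripper_force: 7.0
```

Emit:
{"api": "carry_out", "payload": {
  "commands": [
    [0, 0, 0, 0, 45],
    [0, 0, 0, 0, 45],
    [0, 0, 0, 0, 45],
    [0, 0, 0, 0, 45],
    [0, 0, 0, 0, 45]
  ]
}}

```text
t: 17.95
position: [548.3, 173.5, 126.7]
tool_rot: [0.388, 3.117, 0.002]
ft_force: [-1.1, 4.6, 5.0]
grip_width: 0.491
gripper_force: 30.0
```

```bash
python3 st.py|egrep 'tcp|red|jaw|cheese'
```

```text
tcp board -108.0 0.3 126.74859408755707 17.95 0.49097812821192666 29.999672770500183
top red 32 x [39.7 43.7 47.2] y [-20.8   0.8  19.1] z [73.1 84.4 91.6]
top blue jaw 66 x [ 2.8 10.8 18.9] y [-22.8  -0.2  22.4] z [83.4 91.4 95.3]
top cheese 287 x [ 46.8  84.  113.1] y [-23.6   9.4  42.4] z [86.4 90.1 93.7]
side red 68 x [14.3 37.7 40.4] y [-24.8  -0.8  18.4] z [70.4 79.1 85.4]
side blue jaw 185 x [-2.6  0.5  9.9] y [-23.5  -8.   17. ] z [51.5 81.6 93. ]
side cheese 288 x [ 52.2  76.5 108.7] y [-24.3  -0.   25.9] z [86.6 89.6 92.6]
```

Emit:
{"api": "carry_out", "payload": {
  "commands": [
    [0, 0, 0, 0, 100],
    [0, 0, 0, 0, 100],
    [0, 0, 0, 0, 100],
    [0, 0, 0, 0, 100],
    [0, 0, 0, 0, 100]
  ]
}}

```text
t: 18.55
position: [547.8, 172.6, 126.0]
tool_rot: [-0.388, -3.117, 0.0]
ft_force: [0.4, 0.2, 0.7]
grip_width: 0.901
gripper_force: 0.0
```

Emit:
{"api": "carry_out", "payload": {
  "commands": [
    [0, 0, 0, 0, 100],
    [0, 0, 0, 0, 100],
    [0, 0, 0, 0, 45],
    [0, 0, 0, 0, 45],
    [0, 0, 0, 0, 45]
  ]
}}

```text
t: 19.05
position: [547.7, 171.6, 126.4]
tool_rot: [-0.387, -3.117, 0.003]
ft_force: [-3.8, -13.1, 11.5]
grip_width: 0.765
gripper_force: 7.0
```

Emit:
{"api": "carry_out", "payload": {
  "commands": [
    [0, 0, 0, 0, 45],
    [0, 0, 0, 0, 45],
    [0, 0, 0, 0, 45],
    [0, 0, 0, 0, 45],
    [0, 0, 0, 0, 45]
  ]
}}

```text
t: 19.55
position: [548.3, 173.4, 126.8]
tool_rot: [0.388, 3.117, 0.002]
ft_force: [-0.4, 5.1, 5.2]
grip_width: 0.49
gripper_force: 30.0
```

```bash
python3 st.py|egrep 'tcp|red|jaw|cheese|grip'
```

```text
tcp board -108.0 0.3 126.75311212726214 19.55 0.48976729766884697 29.999765753746033
top red 18 x [49.  52.3 53.9] y [-17.5  -0.   17.7] z [75.  85.  92.3]
top blue jaw 69 x [12.3 20.8 28.7] y [-23.4  -1.   21.3] z [85.9 91.9 95.1]
top cheese 295 x [ 56.   88.3 117.3] y [-22.2   9.   43.5] z [86.2 89.7 93.5]
top grip 127 x [122.8 131.6 139.7] y [-38.3  -2.   31.8] z [108.2 139.1 145.2]
side red 63 x [44.3 47.8 50.4] y [-16.7   0.4  19.1] z [69.6 78.6 85.5]
side blue jaw 206 x [ 7.2 10.  19.7] y [-23.6  -4.6  20.4] z [51.6 81.5 93.1]
side cheese 282 x [ 55.2  80.6 110.8] y [-23.    0.3  25.5] z [86.6 89.7 92.5]
side grip 253 x [118.  122.5 134.9] y [-38.1 -10.2  15.6] z [101.7 126.3 141.2]
```

Emit:
{"api": "carry_out", "payload": {
  "commands": [
    [0, 0, 0, 0, 100],
    [0, 0, 0, 0, 100],
    [0, 0, 0, 0, 100],
    [0, 0, 0, 0, 100],
    [0, 0, 0, 0, 100]
  ]
}}

```text
t: 20.15
position: [547.9, 172.7, 126.1]
tool_rot: [-0.388, -3.117, 0.0]
ft_force: [0.9, -0.4, 0.9]
grip_width: 0.903
gripper_force: 0.0
```

Emit:
{"api": "carry_out", "payload": {
  "commands": [
    [0, 0, 0, 0, 100],
    [0, 0, 0, 0, 100],
    [0, 0, 0, 0, 45],
    [0, 0, 0, 0, 45],
    [0, 0, 0, 0, 45]
  ]
}}

```text
t: 20.65
position: [547.7, 171.6, 126.5]
tool_rot: [-0.387, -3.117, 0.003]
ft_force: [-4.2, -13.8, 11.8]
grip_width: 0.767
gripper_force: 7.3
```

Emit:
{"api": "carry_out", "payload": {
  "commands": [
    [0, 0, 0, 0, 45],
    [0, 0, 0, 0, 45],
    [0, 0, 0, 0, 45],
    [0, 0, 0, 0, 45],
    [0, 0, 0, 0, 45]
  ]
}}

```text
t: 21.15
position: [548.3, 173.5, 126.8]
tool_rot: [0.388, 3.117, 0.002]
ft_force: [-1.0, 3.3, 6.3]
grip_width: 0.491
gripper_force: 30.0
```

```bash
python3 st.py|egrep 'tcp|red|jaw|cheese|grip'
```

```text
tcp board -108.1 0.3 126.78582855133658 21.15 0.49065769724820196 29.999892711639404
top red 16 x [59.4 62.  63.7] y [-18.6  -1.2  19.1] z [76.9 86.6 93.2]
top blue jaw 66 x [22.8 30.4 38.9] y [-22.9   0.3  20.7] z [84.  92.  95.4]
top cheese 262 x [ 64.4  92.4 119.8] y [-22.1  12.4  45.1] z [86.3 90.2 93.7]
top grip 130 x [122.6 131.3 139.7] y [-39.   -2.3  34.2] z [107.5 139.  146.4]
side red 68 x [54.7 57.6 60.7] y [-19.6  -2.2  18.1] z [59.7 78.7 85.8]
side blue jaw 209 x [16.6 20.3 29.2] y [-23.1  -3.7  20.8] z [52.1 81.  93.3]
side cheese 270 x [ 63.2  90.4 120. ] y [-22.6   0.6  24.6] z [86.5 89.8 92.7]
side grip 252 x [117.7 122.6 134.3] y [-40.  -10.1  15.9] z [101.8 126.6 141.9]
```

Emit:
{"api": "carry_out", "payload": {
  "commands": [
    [0, 0, 0, 0, 100],
    [0, 0, 0, 0, 100],
    [0, 0, 0, 0, 100],
    [0, 0, 0, 0, 100],
    [0, 0, 0, 0, 100]
  ]
}}

```text
t: 21.75
position: [547.9, 172.7, 126.1]
tool_rot: [-0.388, -3.117, -0.0]
ft_force: [-0.0, -0.3, -0.6]
grip_width: 0.902
gripper_force: 0.0
```

Emit:
{"api": "carry_out", "payload": {
  "commands": [
    [0, 0, 0, 0, 100],
    [0, 0, 0, 0, 100],
    [0, 0, 0, 0, 45],
    [0, 0, 0, 0, 45],
    [0, 0, 0, 0, 45]
  ]
}}

```text
t: 22.25
position: [547.7, 171.6, 126.5]
tool_rot: [-0.387, -3.117, 0.003]
ft_force: [-3.8, -13.9, 11.5]
grip_width: 0.766
gripper_force: 7.3
```

Emit:
{"api": "carry_out", "payload": {
  "commands": [
    [0, 0, 0, 0, 45],
    [0, 0, 0, 0, 45],
    [0, 0, 0, 0, 45],
    [0, 0, 0, 0, 45],
    [0, 0, 0, 0, 45]
  ]
}}

```text
t: 22.75
position: [548.3, 173.5, 126.8]
tool_rot: [0.388, 3.117, 0.002]
ft_force: [-0.2, 3.4, 5.8]
grip_width: 0.489
gripper_force: 30.0
```

```bash
python3 st.py s5|egrep 'tcp|red|jaw|cheese|grip'; python3 st.py|egrep 'red|jaw|cheese'
```

```text
tcp board -108.0 0.3 126.82907190822293 22.75 0.4887885641420824 29.999480545520782
top red 19 x [59.3 63.4 65.9] y [-17.6   1.1  20.1] z [55.8 83.8 90.4]
top blue jaw 65 x [31.8 40.1 47.9] y [-22.4   0.2  20.2] z [82.7 91.6 95.9]
top cheese 269 x [ 68.   97.8 124.5] y [-21.7  12.2  43.8] z [86.3 90.2 93.6]
top grip 137 x [131.2 140.2 150. ] y [-35.5  -0.7  37.2] z [104.5 137.8 145.8]
side red 36 x [57.3 60.  62.5] y [-18.2  -1.3  17.8] z [78.1 81.8 86.8]
side blue jaw 195 x [26.6 29.8 39. ] y [-22.6  -4.3  20.7] z [50.1 82.8 94.1]
side cheese 266 x [ 63.8  91.8 121.5] y [-21.9  -0.1  23.8] z [86.3 89.8 92.4]
side grip 277 x [127.1 131.8 144.5] y [-39.1  -8.3  18.4] z [101.5 126.1 140.6]
top red 17 x [60.3 63.7 66.2] y [-18.3   2.1  19.2] z [69.2 84.2 89.9]
top blue jaw 65 x [31.9 41.1 48.1] y [-23.6   2.6  22. ] z [82.3 90.6 94.5]
top cheese 273 x [ 70.2  96.7 124.4] y [-21.4  10.1  44.7] z [86.5 90.4 93.8]
side red 36 x [56.9 59.9 62.7] y [-18.4  -0.8  17.3] z [76.4 82.2 86.8]
side blue jaw 194 x [26.6 29.9 40. ] y [-22.9  -4.6  19.8] z [50.6 82.6 93.2]
side cheese 266 x [ 65.5  93.  122.2] y [-22.5  -0.2  23.2] z [86.7 90.  92.7]
```

View pics/s5_side.png

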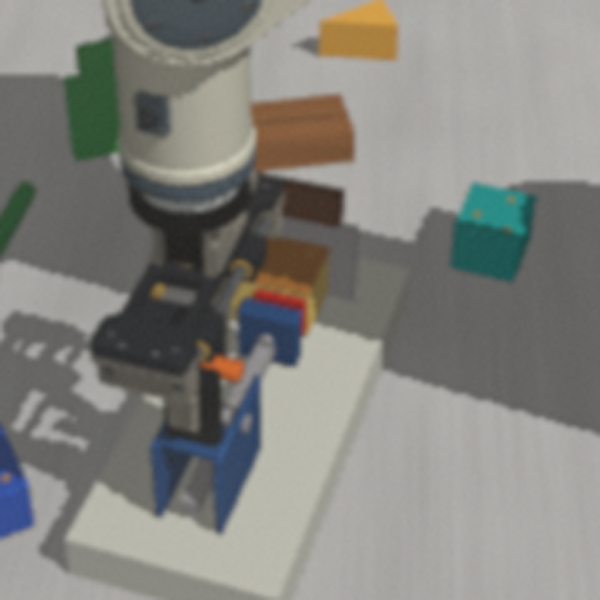

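The picture shows the trigger (222,368) squeezed to the handle, and the jaw and red pad (280,305) against the flat cheese. The plate (340,250) stands behind it, and the pad is pushed in about 8 mm. I hand it in.

```bash
python3 -c "
from workcell import job
print(job.hand_in())"
```

```text
the job is handed in; nothing more can be done
None
```

I handed the job in with the plate fully down in the board's slot, the cheese held between the red pad (pushed in about 8 of 20 mm, measured from the pictures) and the plate, and the trigger still squeezed fully back; the hand-in returned no verdict, and under the clamp the plate leans about 9 mm at its grip (limit 20 mm).

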